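# Switch module angle check on a polling-terminal bench

## Task

Set the switch module (the small block with the domed stud on top) flat on the stage plate, between its four stops, and let go of it. Then take the angle gauge by its handle, stand it upright with the middle of its sole on the module's stud, bearing lightly, and from there rock it sideways on the stud until its swinging pointer settles between the prongs of the mark fork; finish while still holding it there, resting on nothing but the stud. Leave everything else on the bench alone.

Things in the scene. Friction and masses are not known exactly. Their poses are not given: they have to be found in the camera images.
- stage_mid (a point): Centre of the top face of the fixed aluminium stage plate (150 x 140 mm, 10 mm thick, this point 10 mm above the bench; x along the 150 mm, y along the 140 mm, z up). Four steel stops stand 7 mm above the plate around this point, leaving a free space 50 mm along x and 66 mm along y: the two x stops are 10 mm thick and 30 mm long, the two y stops likewise.
- module_mid (a point): Centre, half-way up, of the housing of the loose switch module: a grey block 40 mm (its x) by 56 mm (its y) by 32 mm high, about 0.16 kg, z up; this point is 16 mm above its underside. A black domed stud, 18 mm diameter, stands 18 mm above the housing's top at its middle. It lies on the bench at first and fits between the stops with its x along the stage's x (either way round), 5 mm to spare on every side.
- stud_top (a point): Top of the module's domed stud, 34 mm above module_mid. The stud is sprung: it gives straight down up to 7 mm, about 0.6 N per mm.
- handle_mid (a point): Centre of the angle gauge's handle, a black block 20 mm thick (gauge x), 40 mm wide (gauge y), 32 mm high, the topmost part of the gauge, 136 mm above the underside of its sole. Gauge axes: x is the normal of the dial and points out of its face, y runs along the sole, z up. The gauge stands on the bench at first; about 0.43 kg in all; round dial 116 mm diameter and 14 mm thick below the handle, its centre 66 mm above the underside.
- sole_mid (a point): Middle of the flat underside of the gauge's sole (a steel plate 46 mm along gauge x, 110 mm along gauge y, 8 mm thick). Gauge axes as for handle_mid.
- pointer (a joint): Angle of the gauge's freely swinging black pointer (a pendulum hung at the dial's centre) on the dial, rad, about the gauge's x axis: 0 when the gauge is upright; positive when the tip lies towards the gauge's +y side of the dial. The pointer always hangs plumb, so turning the gauge by an angle -a about its x axis makes it read +a. It swings for about a second after a movement.
- mark (a joint): Angle of the mark on the dial, rad, same zero and sense as the pointer; 0.14 to 0.36, and it stays where it is set. The mark is a small dark steel fork at the dial's lower rim with two prongs, 8 mm clear between them.
- pointer_tip (a point): Tip of the pointer, 48 mm from the dial's centre.
- mark_mid (a point): Point midway between the fork's prongs, 48 mm from the dial's centre; the pointer's tip should settle here.
- tape: Roll of tape lying on the bench, 76 mm diameter, 24 mm high, origin under its centre. Leave alone.
- cover: Flat key cover 50 x 36 x 14 mm without a stud, origin under its centre. Leave alone.
- driver: Screwdriver 190 mm long lying on the bench. Leave alone.
- cartridge: Flat black memory cartridge 70 x 45 x 16 mm, origin under its centre. Leave alone.
- jar: Small jar 48 mm diameter, 60 mm high, origin under its centre. Leave alone.

How it is judged:
By the outcome, as a careful person would: the job done as asked, in the order asked, and still so for the second after the job is handed in, while the arm keeps its last pose, push and grip.
It also fails if it takes over 64 s, if anything falls off the work surface, if the arm or the gripper's body presses on something with over 40 N, if the wrist force passes 120 N, or if a joint passes its speed limit or range.

## Robot

A 6-joint arm with a two-finger parallel gripper is mounted at the origin on the work surface. World frame = base frame: x ahead of the robot, y to its left, z up, the work surface at z = 0. Lengths are in mm, angles in rad, forces in N, time in s.
With the tool pointing down it reaches from about 375 to 975 mm from the base axis. Payload 3.8 kg.
Tool frame: the origin (TCP) lies midway between the tips of the shut fingers; the grasp point (between the pads) lies 19 mm behind it; z points along the fingers, y is the direction in which the jaws open and shut (so a half turn about z gives the same grasp; the last joint's range is limited). The gripper opens to 88 mm and grips with 3 to 60 N. Pads are 18 mm wide; open, the fingers measure 123 mm over their backs; the gripper's body (75 mm by 187 mm) begins 45 mm behind the grasp point.
Start: joints at [-1.29, 0.264, 1.604, -0, 1.274, -0.037], TCP at [210.917, -641.196, 238.706] pointing down, gripper open.
Joint ranges: [-2.63, 2.63], [-0.94, 2.18], [0.31, 2.57], [-1.31, 4.45], [0, 2.66], [-2.55, 2.55]. Speed limits (rad/s): [2.57, 2.57, 3.14, 3.14, 3.14, 3.14].

## Interface

Orientations are given as a unit quaternion [w, x, y, z].
In Python, from rig import sense, optics, hand_in gives the robot as it stands. The module is installed in compiled form; this text tells all that it offers.
- The arm moves only by the tool move_arm, never from a script. Its argument "motion" is one flat list of numbers, 6 for each row, row after row: the shift along the tool's x, y, z in m, then the turn, a rotation vector about the tool's x, y, z in degrees. A call has 1 to 20 rows; each row is the pose to reach, as a shift and turn from the pose commanded when the call began, along the tool's axes at that moment; what a row does not reach only later rows make up. A row lasts 1/8 s, in which the tool goes at most 62.5 mm and 10.7 degrees, less where a joint would pass 70% of its speed; a pose out of reach is approached as far as the arm can. A call with a gripper value outside its range is refused whole. "jaw" is the opening, from 0 (shut) to 1 (fully open), set as the call begins (left out, the last holds). The fingers move at their own pace and stop on an object; "newtons" is the grip in N (left out, the last holds). Time passes only in rows, so rows that repeat a pose let the fingers close. It gives the time, the measured TCP pose, the force and the opening at its end, in the units of the state.
- sense(): the state, without advancing time (a new reading comes with each control period).
- optics.capture(name): name is "scene" or "top" or "wrist"; returns a dict with "frame" (384x512x3 uint8, red, green, blue), "z_map" (384x512 float32, mm along the optical axis (not along the pixel's ray), 0 where there is no reading), "fovy" (degrees; the focal length in pixels is half the picture's height over the tangent of half this angle, whatever the lens; pixels are square), "cx", "cy" (the principal point, pixels), "camera_from_world" (4x4, takes a point from world to camera coordinates); the wrist camera has in their place "T_tool_cam" (4x4, takes a point from camera to tool coordinates, whose origin is the TCP and whose axes are the flange's). Camera axes: x right, y down, z forward; pixel columns grow to the right and rows downward; lengths in mm; the calibration is good to about 2 mm. A picture is of the moment at which its call begins: read the wrist's pose just before it.
- hand_in(): hands the job in, once; it reports no verdict.
The state is a dict: "clock": time; "qpos": joint angles; "joint_velocities": joint speeds; "effort": joint torques, N m; "ee_pos": TCP position; "tool_rot": TCP orientation; "ft_force": force on the tool from outside, world axes, zero at the start; "wrist_torque": the same for the moment, N m; "width": finger opening in mm.
Only numpy, scipy, OpenCV 4.12 (cv2) and the standard library are available. Lean on these libraries where they do the work, as an engineer would, in place of code of your own. Each camera call takes 0.05 s, during which the arm holds its last target. There are 200 camera calls.

## Working session

There is one attempt and no reset: what is moved stays moved. The work goes in short steps, Python scripts to look and compute and a tool call to move; the robot and the scene stay as the last step left them, time stands still between calls to the robot, and variables do not carry over. Pictures are saved under pics/ and viewed, about 8 in all and at most 12, crops included, and the job is handed in when it is done.

Besides the shell and the picture viewer there is one more tool, called after "Call:" as name(argument=value, ...) on one line, values as JSON. move_arm: Moves the arm, as the interface text tells. Its arguments: {"type":"object","properties":{"motion":{"type":"array","items":{"type":"number"}},"jaw":{"type":"number"},"newtons":{"type":"number"}},"required":["motion"]}

```bash
mkdir -p pics; cat > h.py <<'E'
import numpy as np, cv2
from rig import sense, optics, hand_in
from scipy.spatial.transform import Rotation as R
def cap(n):
    s=sense(); c=optics.capture(n)
    f=192/np.tan(np.radians(c['fovy'])/2); c['f']=f
    if n=='wrist':
        q=s['tool_rot']; T=np.eye(4); T[:3,:3]=R.from_quat([q[1],q[2],q[3],q[0]]).as_matrix(); T[:3,3]=s['ee_pos']
        c['W']=T@c['T_tool_cam']
    else: c['W']=np.linalg.inv(c['camera_from_world'])
    return c
def pts(c):
    v,u=np.mgrid[0:384,0:512]; z=c['z_map']
    p=np.stack([(u-c['cx'])/c['f']*z,(v-c['cy'])/c['f']*z,z],-1)
    P=p@c['W'][:3,:3].T+c['W'][:3,3]; P[z==0]=np.nan
    return P
def ray(c,u,v,h):
    d=c['W'][:3,:3]@np.array([(u-c['cx'])/c['f'],(v-c['cy'])/c['f'],1]); o=c['W'][:3,3]
    return o+d*(h-o[2])/d[2]
def proj(c,P):
    p=np.linalg.inv(c['W'])@np.append(P,1); return c['f']*p[0]/p[2]+c['cx'],c['f']*p[1]/p[2]+c['cy']
def save(n,im,k=1):
    cv2.imwrite('pics/'+n,cv2.resize(im[...,::-1],None,fx=k,fy=k,interpolation=cv2.INTER_CUBIC))
E
python3 - <<'E'
from h import *
import pickle
print(sense())
a=cap('top');b=cap('scene')
pickle.dump((a,b),open('c0.pkl','wb'))
for c in (a,b): print(c['f'],c['cx'],c['cy'],c['W'].round(3).tolist())
save('top0.png',a['frame'],1.5);save('sc0.png',b['frame'],1.5)
E
```

```text
{'clock': 0.0, 'qpos': array([-1.28990377e+00,  2.64695334e-01,  1.60535911e+00,  7.76207752e-06,
        1.27368503e+00, -3.68943843e-02]), 'joint_velocities': array([ 0.00074825,  0.00039869, -0.00137236,  0.00054025, -0.00012192,
       -0.00039756]), 'effort': array([-3.09269897e-03, -5.02111673e+01, -3.56872880e+01,  7.28843920e-02,
        2.92255956e-02, -1.66429959e-04]), 'ee_pos': array([ 210.72378174, -640.52710217,  237.43499756]), 'tool_rot': array([-1.06588461e-03,  9.87402581e-01,  1.58224495e-01, -1.26948404e-04]), 'ft_force': array([0.34096476, 0.10230803, 0.07193889]), 'wrist_torque': array([-0.004216  ,  0.02357219,  0.00871081]), 'width': 88.21730927435648}
368.8738515756248 247.9222004328006 193.31370150841624 [[-0.004, -0.994, 0.109, 443.748], [-0.999, 0.0, -0.041, 12.587], [0.041, -0.109, -0.993, 904.714], [0.0, 0.0, 0.0, 1.0]]
461.23939022501133 259.93433099560684 189.41000977631782 [[-0.15, 0.639, -0.755, 1541.605], [0.989, 0.09, -0.12, 135.785], [-0.009, -0.764, -0.645, 928.418], [0.0, 0.0, 0.0, 1.0]]
```

View pics/top0.png

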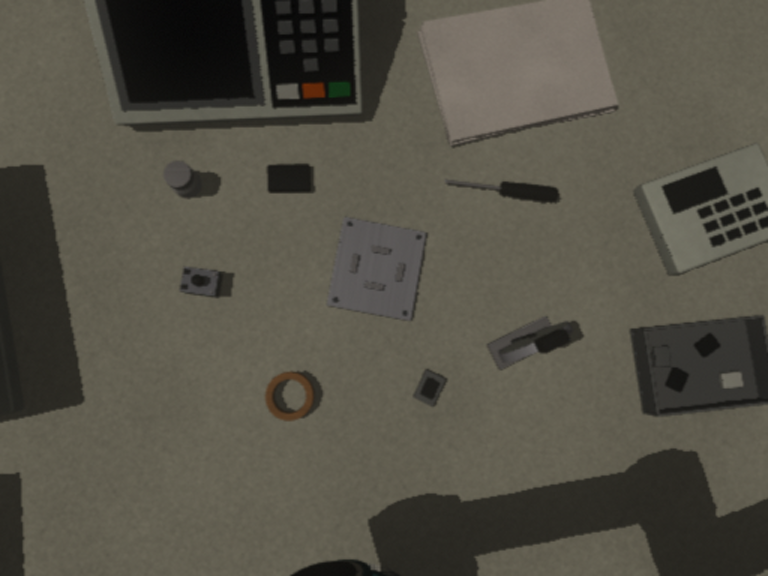

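View pics/sc0.png

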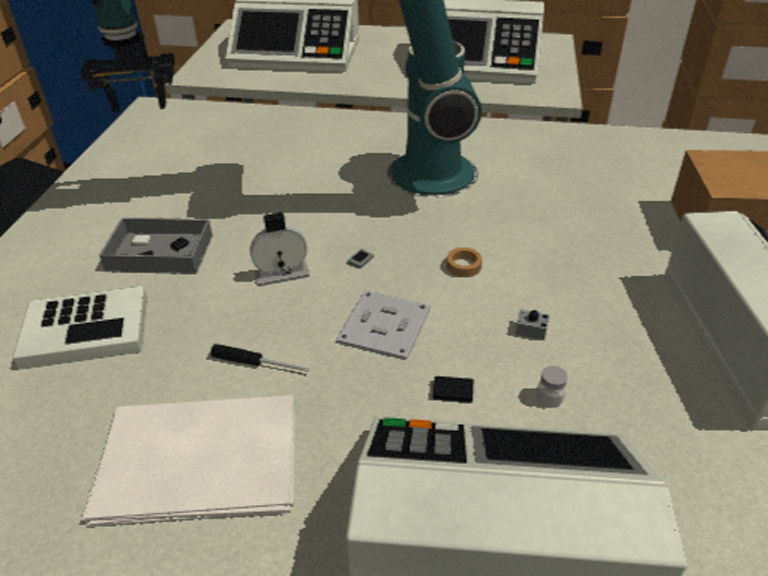

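The top view shows, in shown pixels, the module at (200,281), the stage at (378,268) with its four stops, and the gauge at (535,342) with its handle at about (552,341). The scene view shows the gauge's dial facing the scene camera, with a fork and pointer near (282,265). Next I measure coarse positions.

```bash
python3 - <<'E'
from h import *
import pickle
a,b=pickle.load(open('c0.pkl','rb'))
P=pts(a); Z=P[...,2]
def roi(x0,y0,x1,y1):
    m=np.zeros(Z.shape,bool); m[int(y0/1.5):int(y1/1.5),int(x0/1.5):int(x1/1.5)]=1; return m
def rep(n,m):
    q=P[m]; r=cv2.minAreaRect(q[:,:2].astype(np.float32)); print(n,m.sum(),q.mean(0).round(1),np.round(r[0],1),np.round(r[1],1),round(r[2],1))
print('bench z',np.nanmedian(Z))
rep('plate',roi(310,200,450,340)&(Z>5))
for n,rr in dict(xp=(370,240,393,257),yp=(345,250,364,275),ym=(392,258,408,283),xm=(362,278,388,294)).items():
    rep(n,roi(*rr)&(Z>13))
m=roi(170,255,245,310)
rep('modtop',m&(Z>26)&(Z<40)); rep('stud',m&(Z>43)); rep('mod',m&(Z>26))
g=roi(470,300,600,380)
rep('handle',g&(Z>125)); rep('sole',g&(Z>3)&(Z<16)); rep('gauge',g&(Z>40)&(Z<115))
P=pts(b);Z=P[...,2]
print('bench',np.nanmedian(Z[250:300,100:300]))
g=roi(235,200,320,290); rep('handle',g&(Z>124)); rep('dial',g&(Z>20)&(Z<115)); rep('sole',g&(Z>4)&(Z<12))
m=roi(500,295,565,350); rep('modtop',m&(Z>26)&(Z<40)); rep('stud',m&(Z>43))
E
```

```text
bench z -0.8597434340057362
plate 3376 [577.4 -30.6   9. ] [578.4 -30.9] [139.8 150.1] 79.2
xp 48 [607.8 -36.6  15.1] [607.9 -36.3] [29.8  9.7] 78.4
yp 45 [584.7   6.2  15.7] [585.2   6.1] [ 9.5 28.1] 76.3
ym 49 [571.  -68.   15.7] [571.1 -68.2] [10.  29.5] 78.3
xm 49 [548.6 -26.   15.5] [548.5 -25.7] [28.3  9.7] 80.9
modtop 357 [553.8 249.1  30.3] [554.2 250.1] [56.5 40.1] 81.8
stud 46 [554.2 249.8  46.9] [554.2 249.6] [14.5 17. ] 73.6
mod 408 [553.8 249.1  32.3] [554.2 250.1] [56.5 40.1] 81.8
handle 232 [ 456.3 -266.9  147.6] [ 456.4 -269.5] [20.1 39.2] 25.4
sole 387 [ 460.7 -259.1    6.7] [ 456.2 -295.1] [166.9 117.4] 76.6
gauge 339 [ 454.3 -256.5   84.9] [ 458.9 -268.8] [ 19.4 115.7] 25.6
bench 2.3430491714697155
handle 152 [ 463.5 -268.6  142.2] [ 460.8 -269.3] [22.6 40.5] 28.3
dial 874 [ 463.3 -269.1   69.5] [ 460.3 -270. ] [ 24.6 113.7] 26.7
sole 244 [ 444.2 -275.3    7.4] [ 345.7 -317.6] [331.7 197.9] 13.1
modtop 192 [560.7 249.2  32.3] [556.1 249.6] [55.7 47.5] 81.4
stud 28 [558.6 249.7  47.8] [556.4 249.6] [14.5 14.5] 11.7
```

```bash
cat >> h.py <<'E'
def go(x,y,z,psi,tilt=0,base=None):
    """shift (m) and rotvec (deg) in tool axes from measured pose to tool-down pose, tool x at psi deg; tilt about tool x (deg) afterwards"""
    s=sense(); q=s['tool_rot']; A=R.from_quat([q[1],q[2],q[3],q[0]])
    B=R.from_euler('z',psi,degrees=True)*R.from_euler('x',180,degrees=True)*R.from_euler('x',tilt,degrees=True)
    print('t',round(s['clock'],2),'shift',(A.inv().apply(np.array([x,y,z])-s['ee_pos'])/1000).round(4),'rot',np.degrees((A.inv()*B).as_rotvec()).round(2))
E
python3 - <<'E'
from h import *
c=cap('wrist'); print(c['T_tool_cam'].round(3).tolist(),c['f'],c['cx'],c['cy'])
go(554,250,170,81.8); go(554,250,60,81.8)
E
```

```text
[[0.001, -0.957, -0.291, 75.411], [1.0, 0.001, 0.0, -0.279], [0.0, -0.291, 0.957, -146.078], [0.0, 0.0, 0.0, 1.0]] 317.85162493432256 249.6941692114712 190.8040809967007
t 0.15 shift [ 0.6043 -0.7388  0.069 ] rot [-9.000e-02 -6.000e-02 -6.359e+01]
t 0.15 shift [ 0.6043 -0.7386  0.179 ] rot [-9.000e-02 -6.000e-02 -6.359e+01]
```

Call:
move_arm(motion=[0.604, -0.739, 0.069, 0, 0, -63.6, 0.604, -0.739, 0.069, 0, 0, -63.6, 0.604, -0.739, 0.069, 0, 0, -63.6, 0.604, -0.739, 0.069, 0, 0, -63.6, 0.604, -0.739, 0.069, 0, 0, -63.6, 0.604, -0.739, 0.069, 0, 0, -63.6, 0.604, -0.739, 0.069, 0, 0, -63.6, 0.604, -0.739, 0.069, 0, 0, -63.6, 0.604, -0.739, 0.069, 0, 0, -63.6, 0.604, -0.739, 0.069, 0, 0, -63.6, 0.604, -0.739, 0.069, 0, 0, -63.6, 0.604, -0.739, 0.069, 0, 0, -63.6, 0.604, -0.739, 0.069, 0, 0, -63.6, 0.604, -0.739, 0.069, 0, 0, -63.6, 0.604, -0.739, 0.069, 0, 0, -63.6, 0.604, -0.739, 0.069, 0, 0, -63.6, 0.604, -0.739, 0.069, 0, 0, -63.6, 0.604, -0.739, 0.069, 0, 0, -63.6, 0.604, -0.739, 0.069, 0, 0, -63.6, 0.604, -0.739, 0.069, 0, 0, -63.6], jaw=1, newtons=30)

```text
clock: 2.65
ee_pos: [553.7, 248.3, 170.1]
tool_rot: [0.0, 0.756, 0.654, 0.0]
ft_force: [0.3, 0.2, -0.2]
width: 88.1
```

```bash
python3 - <<'E'
from h import *
s=sense(); print(s['clock'],s['ee_pos'],s['joint_velocities'].max())
c=cap('wrist'); save('w1.png',c['frame'],1.2)
P=pts(c);Z=P[...,2]
near=np.hypot(P[...,0]-554,P[...,1]-250)<45
def rep(n,m):
    q=P[m]; r=cv2.minAreaRect(q[:,:2].astype(np.float32)); print(n,m.sum(),q.mean(0).round(1),np.round(r[0],1),np.round(r[1],1),round(r[2],1))
rep('top',near&(Z>27)&(Z<38)); rep('stud',near&(Z>44)&(Z<60)); print(np.nanmax(Z[near&(Z<60)]))
E
```

```text
2.65 [553.70937889 248.29762816 170.10840283] 0.006740975212393036
top 2202 [555.7 252.3  32.2] [555.5 250.5] [55.4 40.1] 82.0
stud 317 [555.6 250.9  48.5] [555.8 250.4] [17.7 16.8] 81.1
51.15377602249913
```

View pics/w1.png

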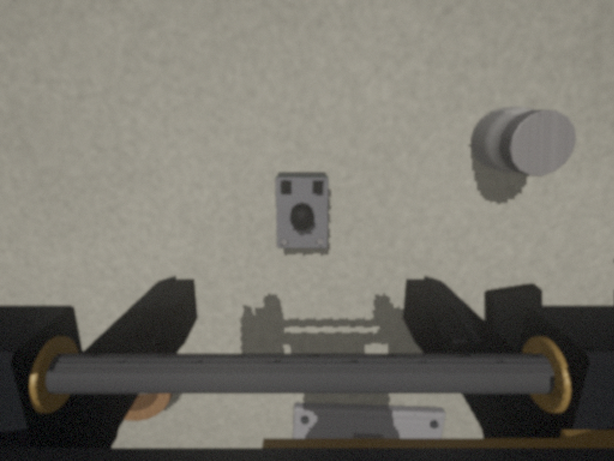

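The wrist view shows the module upright with its stud at about (302,217), clear of the jaw line. The jar is well to the right at (540,142).

```bash
python3 -c "
from h import *
go(555.6,250.5,11,82)"
```

```text
t 2.7 shift [0.0022 0.0015 0.1591] rot [ 0.02 -0.01 -0.27]
```

Call:
move_arm(motion=[0.002, 0.0015, 0.05, 0, 0, -0.3, 0.002, 0.0015, 0.1, 0, 0, -0.3, 0.002, 0.0015, 0.13, 0, 0, -0.3, 0.002, 0.0015, 0.15, 0, 0, -0.3, 0.002, 0.0015, 0.159, 0, 0, -0.3, 0.002, 0.0015, 0.159, 0, 0, -0.3])

```text
clock: 3.45
ee_pos: [555.9, 251.3, 11.0]
tool_rot: [0.0, 0.754, 0.657, 0.0]
ft_force: [0.9, -0.3, 0.4]
width: 87.9
```

Call:
move_arm(motion=[0, 0, 0, 0, 0, 0, 0, 0, 0, 0, 0, 0, 0, 0, 0, 0, 0, 0, 0, 0, 0, 0, 0, 0, 0, 0, 0, 0, 0, 0, 0, 0, 0, 0, 0, 0], jaw=0, newtons=30)

```text
clock: 4.2
ee_pos: [555.5, 251.3, 10.8]
tool_rot: [-0.0, 0.754, 0.657, -0.0]
ft_force: [-1.5, 0.3, 1.0]
width: 39.8
```

```bash
python3 -c "
from h import *
go(579.2,-30.7,110,79.6)"
```

```text
t 4.2 shift [-0.2761  0.0622 -0.0992] rot [-0.   -0.    2.51]
```

Call:
move_arm(motion=[0, 0, -0.04, 0, 0, 0, 0, 0, -0.09, 0, 0, 0, -0.05, 0.012, -0.099, 0, 0, 2.5, -0.1, 0.023, -0.099, 0, 0, 2.5, -0.15, 0.035, -0.099, 0, 0, 2.5, -0.2, 0.046, -0.099, 0, 0, 2.5, -0.24, 0.055, -0.099, 0, 0, 2.5, -0.265, 0.06, -0.099, 0, 0, 2.5, -0.276, 0.062, -0.099, 0, 0, 2.5, -0.276, 0.062, -0.099, 0, 0, 2.5, -0.276, 0.062, -0.099, 0, 0, 2.5])

```text
clock: 5.58
ee_pos: [578.8, -29.6, 109.5]
tool_rot: [-0.0, 0.768, 0.64, -0.0]
ft_force: [0.1, 0.4, -1.6]
width: 40.2
```

```bash
python3 - <<'E'
from h import *
s=sense(); print(s['clock'],s['ee_pos'],s['tool_rot'].round(4),s['width'])
c=cap('wrist'); save('w2.png',c['frame'],1.2)
P=pts(c);Z=P[...,2]
for n,(x,y) in dict(xp=(608.9,-36),yp=(585.7,6.4),ym=(572,-68),xm=(549.5,-25.4)).items():
    m=(np.hypot(P[...,0]-x,P[...,1]-y)<20)&(Z>13)&(Z<22)
    if m.sum()>20:
        q=P[m]; r=cv2.minAreaRect(q[:,:2].astype(np.float32)); print(n,m.sum(),q.mean(0).round(1),np.round(r[0],1),np.round(r[1],1),round(r[2],1))
m=(np.hypot(P[...,0]-579,P[...,1]+31)<45)&(Z>118-9)&(Z<145)
m=(np.hypot(P[...,0]-579,P[...,1]+31)<45)&(Z>133)&(Z<160)
q=P[m]; print('stud',m.sum(),q.mean(0))
m=(np.hypot(P[...,0]-579,P[...,1]+31)<20)&(Z>100)
print(np.histogram(Z[m],bins=range(100,180,5)))
E
```

```text
5.575 [578.84271883 -29.61616706 109.50039329] [-3.000e-04  7.680e-01  6.404e-01 -0.000e+00] 40.18368822764706
xp 307 [610.8 -31.3  16.8] [609.6 -35. ] [26.5 10.2] 78.9
yp 525 [586.8   6.4  16.9] [586.9   6.3] [ 9.7 29.6] 79.4
xm 260 [551.5 -18.3  16.9] [551.1 -21.7] [22.  10.1] 79.1
stud 4896 [580.51729187 -21.80332067 145.82649689]
(array([   0,    0,    0,    0,    0,  231, 3111,  245,  286,  651,    0,
          0,    0,    0,    0]), array([100, 105, 110, 115, 120, 125, 130, 135, 140, 145, 150, 155, 160,
       165, 170, 175]))
```

View pics/w2.png

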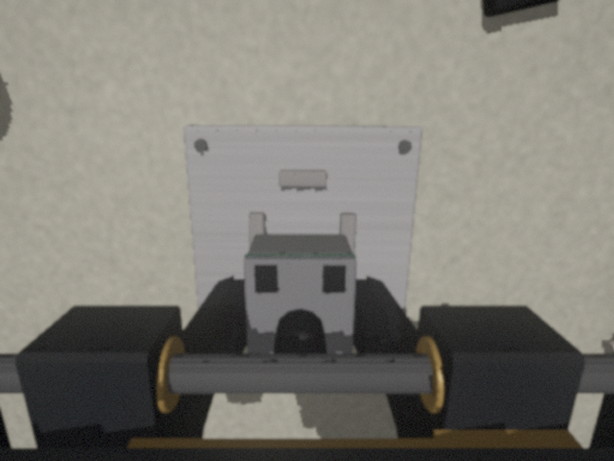

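The wrist view shows the held module square to the stage and just short of the stops, with the y-stop at (303,178) and the x-stops at (257,222) and (347,222). It needs about 1 mm of correction, then it can go down.

```bash
python3 -c "
from h import *
go(580,-30.2,21.2,79.5)"
```

```text
t 5.62 shift [-0.0005  0.0013  0.0883] rot [-0.03 -0.01  0.17]
```

Call:
move_arm(motion=[-0.0005, 0.0013, 0.03, 0, 0, 0.2, -0.0005, 0.0013, 0.06, 0, 0, 0.2, -0.0005, 0.0013, 0.075, 0, 0, 0.2, -0.0005, 0.0013, 0.082, 0, 0, 0.2, -0.0005, 0.0013, 0.086, 0, 0, 0.2, -0.0005, 0.0013, 0.0885, 0, 0, 0.2, -0.0005, 0.0013, 0.0885, 0, 0, 0.2, -0.0005, 0.0013, 0.0885, 0, 0, 0.2])

```text
clock: 6.62
ee_pos: [580.7, -31.4, 21.8]
tool_rot: [0.0, 0.769, 0.639, 0.0]
ft_force: [-0.8, 0.2, -2.1]
width: 40.0
```

Call:
move_arm(motion=[0, 0, 0.0006, 0, 0, 0, 0, 0, 0.0012, 0, 0, 0, 0, 0, 0.0012, 0, 0, 0])

```text
clock: 7.0
ee_pos: [580.5, -31.4, 20.8]
tool_rot: [0.0, 0.769, 0.639, 0.0]
ft_force: [-3.2, -0.1, 5.3]
width: 39.7
```

Call:
move_arm(motion=[0, 0, 0, 0, 0, 0, 0, 0, 0, 0, 0, 0, 0, 0, 0, 0, 0, 0, 0, 0, 0, 0, 0, 0, 0, 0, -0.04, 0, 0, 0, 0, 0, -0.1, 0, 0, 0, 0, 0, -0.16, 0, 0, 0, 0, 0, -0.2, 0, 0, 0, 0, 0, -0.2, 0, 0, 0], jaw=1)

```text
clock: 8.12
ee_pos: [583.1, -31.6, 225.0]
tool_rot: [0.003, 0.769, 0.639, 0.003]
ft_force: [0.8, -0.6, -0.1]
width: 88.2
```

```bash
python3 - <<'E'
from h import *
s=sense(); print(s['clock'],s['ee_pos'],s['ft_force'])
c=cap('wrist'); save('w3.png',c['frame'],1.2)
P=pts(c);Z=P[...,2]
def rep(n,m):
    q=P[m]; r=cv2.minAreaRect(q[:,:2].astype(np.float32)); print(n,m.sum(),q.mean(0).round(1),np.round(r[0],1),np.round(r[1],1),round(r[2],1))
near=np.hypot(P[...,0]-580,P[...,1]+31)<40
rep('modtop',near&(Z>36)&(Z<46)); rep('stud',near&(Z>54)&(Z<66)); print(np.nanmax(Z[near&(Z<70)]))
for n,(x,y) in dict(xp=(610,-36),yp=(586.9,6.4),ym=(573,-68),xm=(550.5,-25.4)).items():
    rep(n,(np.hypot(P[...,0]-x,P[...,1]-y)<20)&(Z>13)&(Z<22))
E
```

```text
8.125 [583.1241653  -31.58457742 225.03021669] [ 0.81173698 -0.59215236 -0.11766908]
modtop 1689 [580.4 -31.3  42.2] [580.2 -32.5] [56.1 40. ] 79.0
stud 236 [580.3 -31.7  58.6] [580.3 -32.1] [16.7 17.3] 77.8
61.24824168663872
xp 233 [608.9 -36.   16.8] [609.  -36.3] [29.2 10. ] 78.3
yp 272 [586.7   5.2  17.3] [586.3   2.8] [16.2 30.8] 79.1
ym 100 [572.3 -70.3  17. ] [572.3 -70.3] [ 4.6 28.2] 78.5
xm 232 [550.6 -25.   16.9] [550.4 -25.1] [29.2 10.1] 79.9
```

View pics/w3.png

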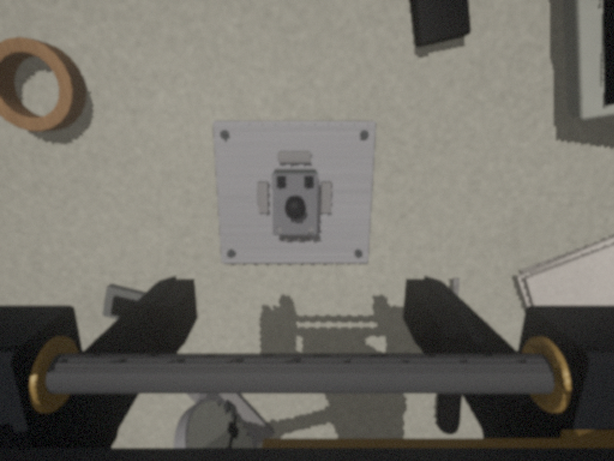

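The module sits between the stops: housing top at 42.2 mm, stud at (580.3,-32), yaw within 0.5° of the stage. Next I look at the dial from the front.

```bash
sed -i "s/\*R.from_euler('x',tilt,degrees=True)/*R.from_euler('y',-tilt,degrees=True)/" h.py; python3 - <<'E'
from h import *
g=np.array([np.cos(np.radians(25.5)),np.sin(np.radians(25.5))]); p=np.array([459,-269.5])+68*g
print(p); print(sense()['tool_rot'])
go(*p,128,25.5,35)
E
```

```text
[ 520.37579934 -240.22524542]
[0.0014468  0.76935611 0.63881691 0.00142658]
t 8.18 shift [-0.2165 -0.022   0.0938] rot [ 16.65 -32.48  52.11]
```

Call:
move_arm(motion=[-0.05, -0.005, 0, 2.6, -5.1, 8.2, -0.1, -0.01, 0, 5.2, -10.1, 16.3, -0.15, -0.015, 0, 7.8, -15.2, 24.4, -0.2, -0.02, 0, 10.4, -20.3, 32.6, -0.2165, -0.022, 0, 13, -25.4, 40.7, -0.2165, -0.022, 0, 15.6, -30.4, 48.8, -0.2165, -0.022, 0.02, 16.65, -32.5, 52.1, -0.2165, -0.022, 0.055, 16.65, -32.5, 52.1, -0.2165, -0.022, 0.08, 16.65, -32.5, 52.1, -0.2165, -0.022, 0.094, 16.65, -32.5, 52.1, -0.2165, -0.022, 0.094, 16.65, -32.5, 52.1, -0.2165, -0.022, 0.094, 16.65, -32.5, 52.1])

```text
clock: 9.68
ee_pos: [519.5, -240.3, 127.1]
tool_rot: [0.066, 0.93, 0.211, -0.295]
ft_force: [0.3, 0.1, -0.4]
width: 88.4
```

```bash
python3 - <<'E'
from h import *
import pickle
s=sense(); print(s['clock'],s['ee_pos'],s['ft_force'])
c=cap('wrist'); pickle.dump(c,open('c4.pkl','wb'))
u,v=proj(c,[466,-266,66]); print(u,v)
cr=c['frame'][60:320,130:390]; save('w4.png',cr,2.3)
P=pts(c);Z=P[...,2]
def rep(n,m):
    q=P[m]; r=cv2.minAreaRect(q[:,:2].astype(np.float32)); print(n,m.sum(),q.mean(0).round(1),np.round(r[0],1),np.round(r[1],1),round(r[2],1))
near=np.hypot(P[...,0]-459,P[...,1]+269)<75
rep('handletop',near&(Z>148)&(Z<158)); rep('handle',near&(Z>126)&(Z<158)); rep('soletop',near&(Z>5)&(Z<11))
E
```

```text
9.675 [ 519.45766435 -240.3489776   127.10498936] [ 0.25176106  0.07551578 -0.39478961]
250.0688704650231 213.6973271415098
handletop 664 [ 461.8 -269.1  151.6] [ 459.6 -270. ] [19.  38.8] 25.0
handle 915 [ 463.3 -268.4  145. ] [ 481.9 -258.2] [69.8 88.2] 26.0
soletop 2398 [ 469.9 -265.5    8. ] [ 459.4 -270.1] [ 46.  110.1] 24.7
```

View pics/w4.png

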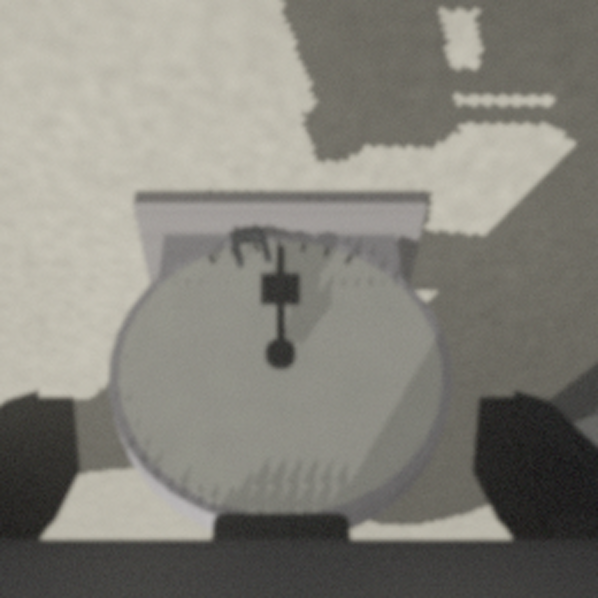

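The dial view is inverted, so image up is world down. The pivot is at (281,352), the pointer tip at (281,248), and the fork prongs run (236,235)–(240,262) and (264,233)–(268,256) on the +y side.

```bash
python3 - <<'E'
from h import *
import pickle
c=pickle.load(open('c4.pkl','rb'))
a=np.radians(24.9); g=np.array([np.cos(a),np.sin(a),0]); y=np.array([-np.sin(a),np.cos(a),0]); O=np.array([459.5,-270,0])
W=c['W']
def hit(u,v,off):
    d=W[:3,:3]@np.array([(u/2.3+130-c['cx'])/c['f'],(v/2.3+60-c['cy'])/c['f'],1]); o=W[:3,3]
    t=((O-o)@g+off)/(d@g); p=o+t*d-O; return p@y,p[2]
for off in (8,11,14):
    c0=hit(281,352,off); print(off,np.round(c0,1))
    for n,uv in dict(tip=(281,248),pl_o=(236,237),pl_i=(240,262),pr_o=(264,235),pr_i=(268,256)).items():
        q=np.array(hit(*uv,off))-c0; print(' ',n,q.round(1),'r',np.hypot(*q).round(1),'ang',np.degrees(np.arctan2(q[0],-q[1])).round(1))
print(sense()['qpos'])
go(460,-270,230,25.0,0); go(460,-270,125,25,0)
E
```

```text
8 [-0.7 65.7]
  tip [ -0.2 -47.1] r 47.1 ang -0.2
  pl_o [ 16.9 -52.5] r 55.1 ang 17.9
  pl_i [ 15.  -39.9] r 42.7 ang 20.6
  pr_o [  6.3 -53.6] r 54.0 ang 6.7
  pr_i [  4.7 -43. ] r 43.2 ang 6.2
11 [-0.7 67.7]
  tip [ -0.2 -46.4] r 46.4 ang -0.2
  pl_o [ 16.7 -51.7] r 54.3 ang 17.9
  pl_i [ 14.8 -39.3] r 42.0 ang 20.6
  pr_o [  6.2 -52.9] r 53.2 ang 6.7
  pr_i [  4.6 -42.4] r 42.6 ang 6.2
14 [-0.6 69.7]
  tip [ -0.2 -45.7] r 45.7 ang -0.2
  pl_o [ 16.4 -50.9] r 53.5 ang 17.9
  pl_i [ 14.6 -38.7] r 41.4 ang 20.6
  pr_o [  6.1 -52.1] r 52.4 ang 6.7
  pr_i [  4.5 -41.7] r 42.0 ang 6.2
[-0.25542522  0.47452025  1.65529402 -0.38065602  1.509781    0.99106802]
t 9.72 shift [-0.1135  0.001  -0.0456] rot [ 0.15 35.12  0.51]
t 9.72 shift [-0.0531  0.001   0.0403] rot [ 0.15 35.12  0.51]
```

Call:
move_arm(motion=[-0.03, 0, -0.045, 0, 5, 0, -0.06, 0, -0.08, 0, 14, 0.1, -0.09, 0, -0.063, 0.1, 24, 0.3, -0.1135, 0.001, -0.0456, 0.15, 33, 0.5, -0.1135, 0.001, -0.0456, 0.15, 35.1, 0.5, -0.1135, 0.001, -0.0456, 0.15, 35.1, 0.5, -0.1135, 0.001, -0.0456, 0.15, 35.1, 0.5])

```text
clock: 10.6
ee_pos: [460.6, -269.5, 229.0]
tool_rot: [-0.001, 0.976, 0.217, -0.001]
ft_force: [-1.0, -0.4, -0.5]
width: 88.1
```

```bash
python3 - <<'E'
from h import *
s=sense(); print(s['clock'],s['ee_pos'],s['ft_force'])
c=cap('wrist')
P=pts(c);Z=P[...,2]
def rep(n,m):
    q=P[m]; r=cv2.minAreaRect(q[:,:2].astype(np.float32)); print(n,m.sum(),q.mean(0).round(1),np.round(r[0],1),np.round(r[1],1),round(r[2],1))
near=np.hypot(P[...,0]-459.5,P[...,1]+270)<28
rep('handletop',near&(Z>148)&(Z<156))
go(459.5,-270,124.5,25,0)
E
```

```text
10.6 [ 460.55642614 -269.45517931  229.01006439] [-1.02562187 -0.43453289 -0.4901146 ]
handletop 1350 [ 458.9 -270.3  151.7] [ 458.3 -270.7] [19.7 40.1] 25.9
t 10.65 shift [-0.0011  0.0004  0.1041] rot [-0.12  0.16  0.1 ]
```

Call:
move_arm(motion=[-0.002, 0, 0.04, 0, 0, 0, -0.002, 0, 0.075, 0, 0, 0, -0.002, 0, 0.095, 0, 0, 0, -0.002, 0, 0.104, 0, 0, 0, -0.002, 0, 0.104, 0, 0, 0, -0.002, 0, 0.104, 0, 0, 0])

```text
clock: 11.4
ee_pos: [458.4, -270.8, 125.7]
tool_rot: [-0.0, 0.976, 0.217, -0.001]
ft_force: [1.0, -0.0, -0.2]
width: 88.2
```

Call:
move_arm(motion=[0, 0, 0, 0, 0, 0, 0, 0, 0, 0, 0, 0, 0, 0, 0, 0, 0, 0, 0, 0, 0, 0, 0, 0, 0, 0, 0, 0, 0, 0, 0, 0, 0, 0, 0, 0], jaw=0, newtons=45)

```text
clock: 12.15
ee_pos: [457.4, -270.8, 124.8]
tool_rot: [-0.0, 0.976, 0.216, -0.001]
ft_force: [0.1, -1.6, -0.2]
width: 39.6
```

```bash
python3 -c "
from h import *
go(580.0,-32,210,10)"
```

```text
t 12.15 shift [ 0.2119 -0.1648 -0.0855] rot [-0.05  0.13 15.  ]
```

Call:
move_arm(motion=[0, 0, -0.02, 0, 0, 0, 0, 0, -0.05, 0, 0, 0, 0, 0, -0.08, 0, 0, 0, 0.012, -0.01, -0.0855, 0, 0, 1, 0.04, -0.032, -0.0855, 0, 0, 3, 0.075, -0.058, -0.0855, 0, 0, 5.5, 0.11, -0.086, -0.0855, 0, 0, 8, 0.145, -0.113, -0.0855, 0, 0, 10.5, 0.175, -0.136, -0.0855, 0, 0, 12.5, 0.198, -0.154, -0.0855, 0, 0, 14, 0.209, -0.1625, -0.0855, 0, 0, 14.8, 0.212, -0.165, -0.0855, 0, 0, 15, 0.212, -0.165, -0.0855, 0, 0, 15, 0.212, -0.165, -0.0855, 0, 0, 15, 0.212, -0.165, -0.0855, 0, 0, 15])

```text
clock: 14.02
ee_pos: [579.7, -32.3, 210.2]
tool_rot: [-0.0, 0.996, 0.087, -0.001]
ft_force: [-0.1, -0.3, -5.1]
width: 39.8
```

```bash
python3 - <<'E'
from h import *
import pickle
s=sense(); print(s['clock'],s['ee_pos'],s['tool_rot'].round(4),s['ft_force'],s['width'])
b=cap('scene'); t=cap('top'); pickle.dump((b,t),open('c5.pkl','wb'))
u,v=[int(k) for k in proj(b,[580,-31,110])]
im=np.hstack([b['frame'][v-75:v+75,u-60:u+60]]); save('s5.png',im,4)
def rep(n,P,m):
    q=P[m]; r=cv2.minAreaRect(q[:,:2].astype(np.float32)); print(n,m.sum(),q.mean(0).round(1),q.min(0).round(1),np.round(r[0],1),np.round(r[1],1),round(r[2],1))
P=pts(b);Z=P[...,2]; near=np.hypot(P[...,0]-580,P[...,1]+31)<80
rep('dial',P,near&(Z>100)&(Z<205)); rep('sole',P,near&(Z>80)&(Z<100)); rep('stud',P,(np.hypot(P[...,0]-580,P[...,1]+31)<15)&(Z>50)&(Z<66))
P=pts(t);Z=P[...,2]; near=np.hypot(P[...,0]-580,P[...,1]+31)<75
rep('sole top',P,near&(Z>84)&(Z<102))
c=cap('wrist');P=pts(c);Z=P[...,2];near=np.hypot(P[...,0]-580,P[...,1]+31)<75
rep('sole wrist',P,near&(Z>84)&(Z<102))
E
```

```text
14.025 [579.68823279 -32.26777559 210.19249155] [-4.000e-04  9.962e-01  8.670e-02 -1.300e-03] [-0.14876631 -0.26885392 -5.11067031] 39.81009462310799
dial 1174 [585.9 -31.1 154.3] [564.9 -86.5 100. ] [584.4 -30.3] [ 24.1 114. ] 8.4
sole 325 [591.2 -29.3  93.4] [548.3 -87.7  84.8] [581.5 -32.2] [ 47.9 109.6] 10.6
stud 30 [584.  -32.4  56.9] [575.2 -40.6  50.2] [583.9 -33.3] [14.9 15.9] 83.3
sole top 410 [564.3 -33.7  92.2] [547.  -89.2  85.2] [565.2 -34. ] [ 21.2 110. ] 9.1
sole wrist 2893 [594.6 -29.8  93.9] [570.  -86.   85.7] [591.5 -29.9] [ 23.7 109.9] 10.4
```

View pics/s5.png

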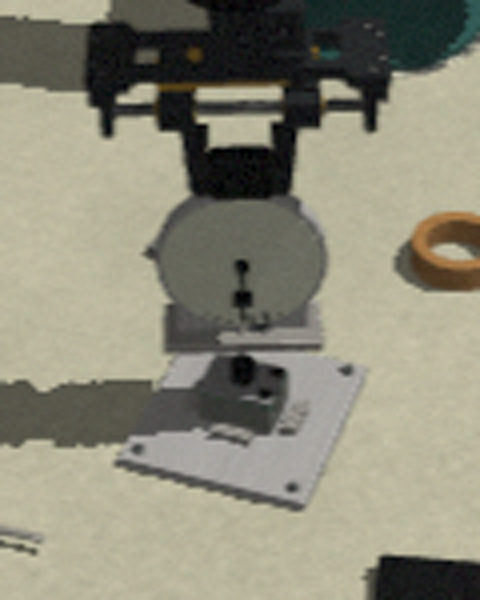

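The scene view shows the gauge held upright over the stud, with the fork at (262,320) to the right of the pointer. By the wrist depth, sole_mid is at (580.5,-31.8) against the stud at (580.3,-32.1). I lower it onto the stud.

Call:
move_arm(motion=[0, 0, 0.006, 0, 0, 0, 0, 0, 0.014, 0, 0, 0, 0, 0, 0.019, 0, 0, 0, 0, 0, 0.022, 0, 0, 0, 0, 0, 0.022, 0, 0, 0, 0, 0, 0.022, 0, 0, 0])

```text
clock: 14.92
ee_pos: [580.1, -31.5, 188.3]
tool_rot: [-0.0, 0.996, 0.087, -0.001]
ft_force: [0.7, 0.2, -4.7]
width: 40.0
```

Call:
move_arm(motion=[0, 0, 0.001, 0, 0, 0, 0, 0, 0.002, 0, 0, 0, 0, 0, 0.003, 0, 0, 0, 0, 0, 0.003, 0, 0, 0, 0, 0, 0.003, 0, 0, 0])

```text
clock: 15.55
ee_pos: [579.9, -31.5, 185.1]
tool_rot: [-0.0, 0.996, 0.087, -0.001]
ft_force: [-0.5, 0.6, -4.4]
width: 39.4
```

Call:
move_arm(motion=[0, 0, 0.001, 0, 0, 0, 0, 0, 0.002, 0, 0, 0, 0, 0, 0.003, 0, 0, 0, 0, 0, 0.003, 0, 0, 0, 0, 0, 0.003, 0, 0, 0])

```text
clock: 16.18
ee_pos: [579.9, -31.4, 182.2]
tool_rot: [-0.0, 0.996, 0.087, -0.001]
ft_force: [-0.7, -0.7, -3.9]
width: 39.5
```

```bash
cat >> h.py <<'E'
def avg(n=8):
    F=[];X=[];T=[]
    for i in range(n):
        optics.capture('scene'); s=sense(); F.append(s['ft_force']);X.append(s['ee_pos']);T.append(s['wrist_torque'])
    print('t',s['clock'],'F',np.mean(F,0).round(2),np.std(F,0).round(2),'X',np.mean(X,0).round(2),'M',np.mean(T,0).round(3))
E
python3 -c "
from h import *
avg(8)"
```

```text
t 16.575 F [ 0.08 -0.28 -3.58] [0.55 0.32 0.47] X [579.93 -31.48 182.17] M [-0.006 -0.023  0.006]
```

Call:
move_arm(motion=[0, -0.0022, 0.0003, -1, 0, 0, 0, -0.0044, 0.0006, -2, 0, 0, 0, -0.0087, 0.0008, -4, 0, 0, 0, -0.0131, 0.0012, -6, 0, 0, 0, -0.0174, 0.0017, -8, 0, 0, 0, -0.0217, 0.0024, -10, 0, 0, 0, -0.0239, 0.0028, -11, 0, 0, 0, -0.026, 0.0032, -12, 0, 0, 0, -0.0277, 0.0036, -12.8, 0, 0, 0, -0.0277, 0.0036, -12.8, 0, 0, 0, -0.0277, 0.0036, -12.8, 0, 0, 0, -0.0277, 0.0036, -12.8, 0, 0, 0, -0.0277, 0.0036, -12.8, 0, 0, 0, -0.0277, 0.0036, -12.8, 0, 0, 0, -0.0277, 0.0036, -12.8, 0, 0, 0, -0.0277, 0.0036, -12.8, 0, 0, 0, -0.0277, 0.0036, -12.8, 0, 0, 0, -0.0277, 0.0036, -12.8, 0, 0])

```text
clock: 18.82
ee_pos: [575.0, -4.2, 178.5]
tool_rot: [0.111, 0.99, 0.087, 0.008]
ft_force: [0.6, 1.2, -3.3]
width: 39.3
```

```bash
python3 - <<'E'
from h import *
import pickle
avg(10); q=sense()['tool_rot']; print(q.round(4))
b=cap('scene'); pickle.dump(b,open('c6.pkl','wb'))
u,v=[int(k) for k in proj(b,[580,-31,90])]; print(u,v)
save('s6.png',b['frame'][v-50:v+40,u-45:u+45],6.5)
P=pts(b);Z=P[...,2]
m=(np.hypot(P[...,0]-580,P[...,1]+31)<15)&(Z>44)&(Z<62); print('stud',m.sum(),P[m].mean(0),P[m].max(0))
E
```

```text
t 19.325 F [-0.08  0.73 -3.4 ] [0.4  0.38 0.31] X [575.03  -4.22 178.52] M [0.41  0.068 0.003]
[0.1106 0.99   0.0868 0.0084]
255 193
stud 2 [587.466152   -22.57193959  52.38381779] [589.43818923 -22.35736887  60.12007931]
```

View pics/s6.png

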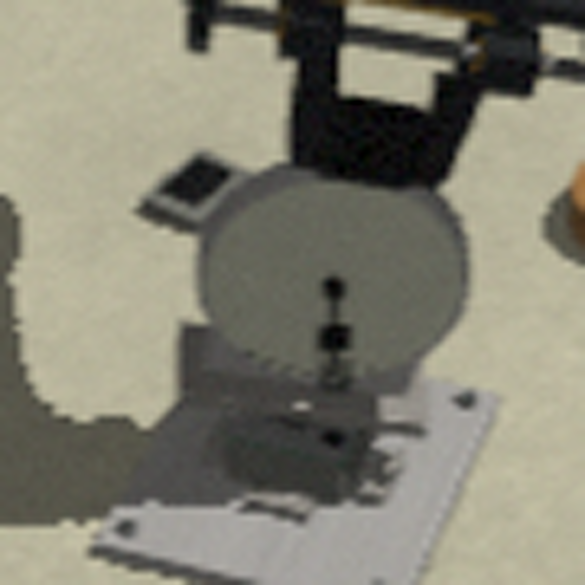

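The scene crop shows the gauge tilted, with the pointer (pivot (334,287), bob (335,337)) ending in the fork at about (337,380). I check the centring in the raw pixels and, from the same picture, the contact region.

```bash
python3 - <<'E'
from h import *
import pickle
b=pickle.load(open('c6.pkl','rb'))
G=cv2.cvtColor(b['frame'],cv2.COLOR_RGB2GRAY)
print('cols',list(range(252,273)))
for v in range(184,214): print(v,G[v,252:273].tolist())
# predicted pixels of pivot, pointer tip & mark for tilt 12.74 about sole contact
s=sense(); q=s['tool_rot']; A=R.from_quat([q[1],q[2],q[3],q[0]])
for n,l in dict(piv=(11,0,66),tipminus=(11,48*np.sin(np.radians(12.8)),66-48*np.cos(np.radians(12.8))),sole=(0,0,0)).items():
    x,y,z=l; p=np.array([575.03,-4.22,178.52])+A.apply([x,-y,125-z]); print(n,p.round(1),np.round(proj(b,p),1))
save('s7.png',cv2.normalize(b['frame'][180:216,240:288],None,0,255,cv2.NORM_MINMAX),14)
E
```

```text
cols [252, 253, 254, 255, 256, 257, 258, 259, 260, 261, 262, 263, 264, 265, 266, 267, 268, 269, 270, 271, 272]
184 [97, 100, 99, 99, 100, 98, 98, 99, 95, 96, 97, 99, 102, 99, 101, 101, 100, 100, 101, 102, 101]
185 [98, 102, 99, 95, 99, 98, 97, 98, 77, 65, 88, 98, 96, 101, 103, 101, 104, 101, 102, 101, 101]
186 [101, 101, 97, 102, 99, 98, 98, 71, 20, 13, 44, 84, 99, 97, 97, 101, 102, 102, 101, 97, 100]
187 [99, 102, 103, 100, 102, 98, 97, 72, 27, 9, 31, 80, 99, 99, 102, 100, 101, 101, 99, 100, 97]
188 [104, 98, 101, 97, 98, 99, 97, 80, 45, 20, 43, 86, 99, 100, 100, 101, 100, 98, 100, 100, 103]
189 [101, 101, 100, 100, 99, 97, 97, 99, 76, 47, 79, 99, 95, 102, 100, 100, 100, 102, 98, 100, 98]
190 [98, 100, 101, 99, 99, 96, 100, 100, 80, 51, 87, 100, 100, 101, 102, 100, 101, 100, 100, 99, 97]
191 [98, 97, 96, 101, 100, 100, 99, 97, 78, 55, 84, 100, 99, 98, 103, 103, 100, 99, 98, 100, 100]
192 [98, 99, 102, 95, 98, 97, 95, 93, 75, 55, 82, 99, 98, 102, 101, 103, 101, 102, 99, 101, 99]
193 [98, 100, 97, 98, 102, 97, 87, 57, 26, 8, 17, 41, 85, 103, 100, 101, 101, 99, 100, 101, 100]
194 [99, 
[... 1269 characters left out ...]
 71, 103, 143, 156, 153, 142]
208 [59, 52, 40, 34, 37, 49, 50, 55, 57, 59, 62, 69, 65, 67, 64, 67, 72, 75, 73, 70, 76]
209 [56, 58, 55, 58, 48, 60, 57, 47, 29, 28, 41, 55, 58, 43, 55, 68, 89, 96, 99, 91, 80]
210 [63, 59, 56, 56, 57, 58, 57, 36, 11, 9, 21, 45, 53, 50, 54, 77, 138, 162, 163, 164, 144]
211 [61, 58, 62, 60, 58, 59, 58, 55, 43, 22, 39, 52, 50, 50, 52, 126, 159, 158, 161, 160, 160]
212 [56, 53, 53, 52, 59, 56, 59, 60, 60, 62, 55, 53, 46, 45, 57, 74, 95, 130, 148, 138, 152]
213 [52, 53, 55, 55, 53, 51, 54, 56, 58, 58, 58, 54, 51, 50, 69, 76, 68, 72, 118, 139, 155]
piv [588.  -15.1 120.9] [260.4 187.3]
tipminus [587.8 -15.1  72.9] [260.5 200.4]
sole [579.5 -31.4  56.6] [255.3 202.2]
```

View pics/s7.png

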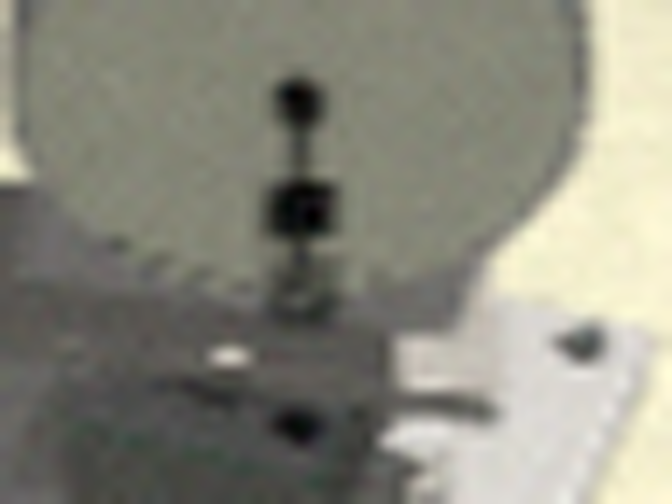

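```bash
python3 - <<'E'
from h import *
import pickle
b=pickle.load(open('c6.pkl','rb')); b5=pickle.load(open('c5.pkl','rb'))[0]
e=np.radians(-10.6); ex=np.array([np.cos(e),np.sin(e),0]); ey=np.array([-np.sin(e),np.cos(e),0]); M=np.array([580.3,-32.1,42])
for n,p in dict(studtop=M+[0,0,18],studbase=M,sqA=M+ex*12+ey*19,sqB=M-ex*12+ey*19,c1=M+ex*20+ey*28,c2=M+ex*20-ey*28,c3=M-ex*20+ey*28).items(): print(n,np.round(proj(b,p),1))
# pixels in both images
D=cv2.absdiff(b['frame'],b5['frame']); 
P=pts(b);Z=P[...,2]
for v in (201,205,207,208,210): print(v,[tuple(P[v,u].round(0)) for u in (252,256,261,266)])
im=np.hstack([b5['frame'][185:225,238:288],b['frame'][185:225,238:288]]); save('s8.png',cv2.normalize(im,None,0,255,cv2.NORM_MINMAX),7.5)
E
```

```text
studtop [255.  201.5]
studbase [255.1 206.2]
sqA [260.  210.4]
sqB [262.8 205. ]
c1 [262.1 212.9]
c2 [243.5 208.6]
c3 [266.7 203.9]
201 [(np.float64(589.0), np.float64(-39.0), np.float64(69.0)), (np.float64(584.0), np.float64(-29.0), np.float64(66.0)), (np.float64(586.0), np.float64(-14.0), np.float64(69.0)), (np.float64(580.0), np.float64(-1.0), np.float64(66.0))]
205 [(np.float64(599.0), np.float64(-38.0), np.float64(63.0)), (np.float64(600.0), np.float64(-26.0), np.float64(65.0)), (np.float64(593.0), np.float64(-13.0), np.float64(61.0)), (np.float64(586.0), np.float64(0.0), np.float64(56.0))]
207 [(np.float64(585.0), np.float64(-40.0), np.float64(43.0)), (np.float64(600.0), np.float64(-26.0), np.float64(57.0)), (np.float64(600.0), np.float64(-12.0), np.float64(59.0)), (np.float64(599.0), np.float64(2.0), np.float64(60.0))]
208 [(np.float64(591.0), np.float64(-39.0), np.float64(44.0)), (np.float64(588.0), np.float64(-28.0), np.float64(42.0)), (np.float64(599.0), np.float64(-12.0), np.float64(54.0)), (np.float64(596.0), np.float64(1.0), np.float64(54.0))]
210 [(np.float64(598.0), np.float64(-38.0), np.float64(42.0)), (np.float64(598.0), np.float64(-27.0), np.float64(44.0)), (np.float64(593.0), np.float64(-13.0), np.float64(42.0)), (np.float64(569.0), np.float64(-2.0), np.float64(20.0))]
```

View pics/s8.png

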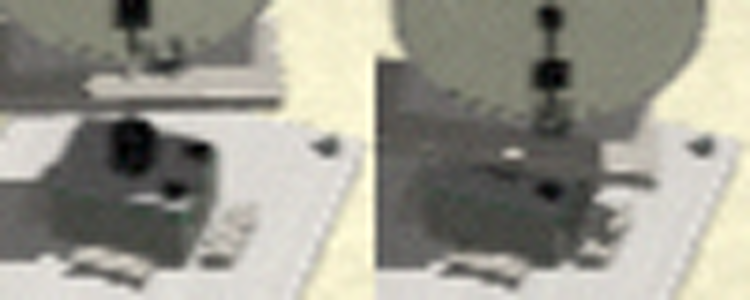

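Left is before lowering, right is now. The module has not moved: its dark square at (548,188) is where it was predicted, and the stud is hidden behind the sole's middle. The pointer (column 261.0) lies between the prongs (columns 259.3 and 262.7). I hand in.

```bash
python3 -c "
from h import *
avg(3); print(sense()['width']); print(hand_in())"
```

```text
t 19.525 F [-0.22 -0.05 -2.83] [0.21 0.55 0.92] X [575.04  -4.21 178.53] M [0.372 0.052 0.003]
39.56488665818767
the job is handed in; nothing more can be done
None
```

The switch module is between the four stops and released. The angle gauge stood upright on its stud, was then rocked about 12.7° sideways, and is still held there. I handed the job in at about 19.5 s.

What the last checks showed:
- **Module:** its top was at 42.2 mm, so it lies flat. Its centre was about 1.5 mm off the stops' centre, with 5 mm to spare. The scene picture after rocking showed it unmoved.
- **Contact with the stud:** the gauge presses on it with roughly 1–2 N, from a sprung compression of about 2–3 mm. The middle of the sole is within about 1 mm of the stud's axis. The force signal scatters by up to about 1 N, so the load is only known roughly. The stud was hidden behind the sole at the end, so I did not see the contact directly; the stud's 42–60 mm height band gave only two stray readings. The force and the geometry both indicate bearing.
- **Pointer:** it is centred between the prongs to about 0.3 pixel, or about 1 mm, with the fork reading about 12.8°. I saw this only in the coarse scene picture.

None of the checks failed. The cameras disagreed with each other by 1–4 mm on positions, and I used the close wrist views.

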